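# Lock the board support arm onto the slotted uprights

### The job

Take the blue two-clawed support arm by its grip block and hook its two claws into the slots in the tops of the two aluminium uprights, with the arm reaching out on the side away from the red latch. Press it down until it is fully home and the red latch has snapped over it, then let go. Leave the orange single-claw arm where it is.

Things in the scene. Friction and masses are not known exactly. Their poses are not given: they have to be found in the camera images.
- blue_arm_grip (a point): Centre of the BLUE arm's grip block, 20 x 30(y) x 50 high mm, 75 over the claw tips; grip across y from above. Loose, ~0.3 kg, stands upright. Crossbar under block: 132 long in y, x -13 to 27, underside 35 below here. 2 claws point down from it at x 7, y -50 and 50: 40 long, 10(x) x 14, last 9 mm 5 x 8. Arm 20 wide reaches to x -97; foot there goes as low as the claws. z up.
- stand: Fixed stand. Origin on table midway between two aluminium uprights 34(x) x 40(y) mm, 85 high, centred x 0, y -50 and 50; base 130 x 170. Slots open at top: mouth 26(x) x 32(y), narrowing over 14 mm to 16 x 22, deep. z up; hung arm reaches to -x, latch is at +x. Home: crossbar rests on the upright tops, blue grip centre at x -7 (play 3), y 0 (play 4), z 120 mm, axes as the stand's.
- latch (a joint): Red spring block, 16 mm wide, midway between uprights: how far it is pushed to the stand's +x, m (0 rest, 0.014 most). Nose at stand x 14 mm, top 122, underside 97 mm over table, front top sloped. Crossbar coming down meets it 26 mm above home, pushes it back about 6 mm; needs 8 to 15 N down (more than the arm's weight). At home it snaps back over the crossbar and reads about 0.
- orange_arm_grip (a point): Centre of the grip block of the loose ORANGE arm, a bystander standing upright on the table: same shape and size as the blue one, but with a single 36 mm wide claw in the middle instead of two. Not to be moved.
Mind the look-alikes: they are no part of the job. Leave any turquoise look-alike of the part that bears blue_arm_grip alone.

How it is judged:
By the outcome, as a careful person would: the job done as asked, in the order asked, and still so for the second after the job is handed in, with the robot touching nothing.
It also fails if it takes over 40 s, if anything falls off the work surface, if the arm or the gripper's body presses on something with over 40 N, if the wrist force passes 120 N, or if a joint passes its speed limit or range.

### The arm

A 6-joint arm with a two-finger parallel gripper is mounted at the origin on the work surface. World frame = base frame: x ahead of the robot, y to its left, z up, the work surface at z = 0. Lengths are in m, angles in rad, forces in N, time in s.
With the tool pointing down it reaches from about 0.325 to 0.9 m from the base axis. Payload 6.1 kg.
Tool frame: the origin (TCP) lies at the very end of the fingers, on their centre line; the grasp point (between the pads) lies 19 mm behind it; z points along the fingers, y is the direction in which the jaws open and shut (so a half turn about z gives the same grasp; the last joint's range is limited). The gripper opens to 85 mm and grips with 20 to 120 N. Pads are 22 mm wide; open, the fingers measure 114 mm over their backs; the gripper's body (76 mm by 85 mm) begins 54 mm behind the grasp point. The pads swing forward as they close: fully open they stand 13 mm farther back than shut.
Start: joints at [1.047, 0.22, 1.526, -0, 1.395, -0.126], TCP at [0.242, 0.576, 0.231] pointing down, gripper open.
Joint ranges: [-2.98, 2.98], [-0.91, 2.08], [0.09, 2.57], [-1.24, 4.39], [0.2, 2.65], [-2.68, 2.68]. Speed limits (rad/s): [2.57, 2.57, 3.01, 3.14, 3.14, 3.14].

### API

Orientations are given as a unit quaternion [x, y, z, w].
In Python, from workcell import sensors, viewer, bot gives the robot as it stands.
- The arm moves only by the shell command python3 -m handwheel 'ROWS' [FORCE]. ROWS is a JSON object of lists of equal length, an entry for each row: "translation": the shift along the tool's x, y, z in cm, a list of three; "spin": the turn about the tool's z in rad; "hand": the gripper command: -1 is fully open, 1 is shut, values between are in proportion. In form: {"translation": [[dx, dy, dz], ...], "spin": [spin, ...], "hand": [hand, ...]}. A call has 1 to 20 rows; each row is the pose to reach, as a shift and turn from the pose commanded when the call began, along the tool's axes at that moment; what a row does not reach only later rows make up. A row lasts 1/8 s, in which the tool goes at most 62.5 mm and 10.7 degrees, less where a joint would pass 70% of its speed; a pose out of reach is approached as far as the arm can. A call with a gripper value outside its range is refused whole. The fingers move at their own pace and stop on an object; FORCE is the grip in N (left out, the last holds). Time passes only in rows, so rows that repeat a pose let the fingers close. It gives the time, the measured TCP pose, the force and the opening at its end, in the units of the state.
- sensors.sense(): the state, without advancing time (a new reading comes with each control period).
- viewer.snapshot(name): name is "scene" or "top" or "wrist"; returns a dict with "img" (480x640x3 uint8, red, green, blue), "fx", "fy", "cx", "cy" (pixels), "camera_from_world" (4x4, takes a point from world to camera coordinates). Camera axes: x right, y up, looking along -z (the intrinsics and any distortion apply to the point x, -y, -z); pixel columns grow to the right and rows downward; lengths in m; the calibration is good to about 2 mm. A picture is of the moment at which its call begins. There is no depth.
- bot.close_job(): hands the job in, once; it reports no verdict.
The state is a dict: "time_s": time; "qpos": joint angles; "qvel": joint speeds; "joint_torque": joint torques, N m; "eef_pos": TCP position; "eef_rot": TCP orientation; "ft_force": force on the tool from outside, world axes, zero at the start; "torque": the same for the moment, N m; "gripper_width": opening from 0.0 (shut) to 1.0 (fully open).
Only numpy, scipy, OpenCV 4.12 (cv2) and the standard library are available. Lean on these libraries where they do the work, as an engineer would, in place of code of your own. Each camera call takes 0.05 s, during which the arm holds its last target. There are 200 camera calls.

## Working session

There is one attempt and no reset: what is moved stays moved. The work goes in short steps, Python scripts to look and compute and a shell command to move; the robot and the scene stay as the last step left them, time stands still between calls to the robot, and variables do not carry over. Pictures are saved under pics/ and viewed, about 8 in all and at most 12, crops included, and the job is handed in when it is done.

```bash
mkdir -p pics; cat > h.py <<'E'
import numpy as np, cv2, pickle
from workcell import sensors, viewer, bot
def snap(n,f):
    s=viewer.snapshot(n); cv2.imwrite(f'pics/{f}.png',s['img'][:,:,::-1]); pickle.dump(s,open(f'pics/{f}.pkl','wb')); return s
def load(f): return pickle.load(open(f'pics/{f}.pkl','rb'))
def ray(s,u,v):
    T=np.array(s['camera_from_world']); R,t=T[:3,:3],T[:3,3]
    d=np.array([(u-s['cx'])/s['fx'],-(v-s['cy'])/s['fy'],-1.]); return -R.T@t, R.T@d
def atz(s,u,v,z):
    o,d=ray(s,u,v); return o+d*(z-o[2])/d[2]
def proj(s,p):
    T=np.array(s['camera_from_world']); c=T[:3,:3]@np.array(p)+T[:3,3]
    return np.array([s['cx']+s['fx']*c[0]/-c[2], s['cy']+s['fy']*c[1]/c[2]])
def crop(f,x,y,w,h,k,o):
    i=cv2.imread(f'pics/{f}.png')[y:y+h,x:x+w]; cv2.imwrite(f'pics/{o}.png',cv2.resize(i,None,fx=k,fy=k,interpolation=cv2.INTER_CUBIC))
E
python3 - <<'E'
from h import *
for n in('top','scene'):
    s=snap(n,n+'0'); print({k:(np.round(v,3).tolist() if k=='camera_from_world' else v) for k,v in s.items() if k!='img'})
print(sensors.sense())
E
```

```text
{'fx': 542.8088708439712, 'fy': 542.8088708439712, 'cx': 312.2143583349516, 'cy': 235.6418073281887, 'camera_from_world': [[-0.025, -1.0, 0.002, 0.004], [0.992, -0.025, 0.125, -0.607], [-0.125, 0.006, 0.992, -0.889], [0.0, 0.0, 0.0, 1.0]]}
{'fx': 572.3273681049866, 'fy': 572.3273681049866, 'cx': 325.0561039375987, 'cy': 242.7009015833695, 'camera_from_world': [[-0.396, 0.918, -0.014, 0.255], [-0.649, -0.27, 0.711, 0.341], [0.649, 0.291, 0.703, -1.439], [0.0, 0.0, 0.0, 1.0]]}
{'time_s': 0.1, 'qpos': array([ 1.04688428e+00,  2.21182702e-01,  1.52747572e+00, -8.53743410e-06,
        1.39469010e+00, -1.26102919e-01]), 'qvel': array([-0.00244286, -0.00218732, -0.0018529 , -0.00047091, -0.00032989,
        0.00130859]), 'joint_torque': array([ 2.10140817e-03, -4.98241746e+01, -3.90547371e+01, -1.97655863e-04,
        5.64541871e-03, -2.10919751e-05]), 'eef_pos': array([0.24186356, 0.57572621, 0.23029778]), 'eef_rot': array([ 1.97594798e-01,  9.80283390e-01, -8.33316714e-04, -2.76356967e-04]), 'ft_force': array([0.23422257, 0.66223232, 0.19659839]), 'torque': array([-0.02398693, -0.02197965,  0.02511   ]), 'gripper_width': 0.9957140715595827}
```

View pics/top0.png

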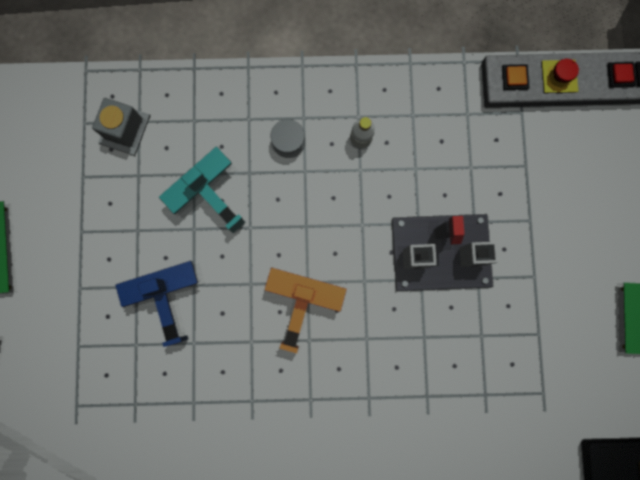

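View pics/scene0.png

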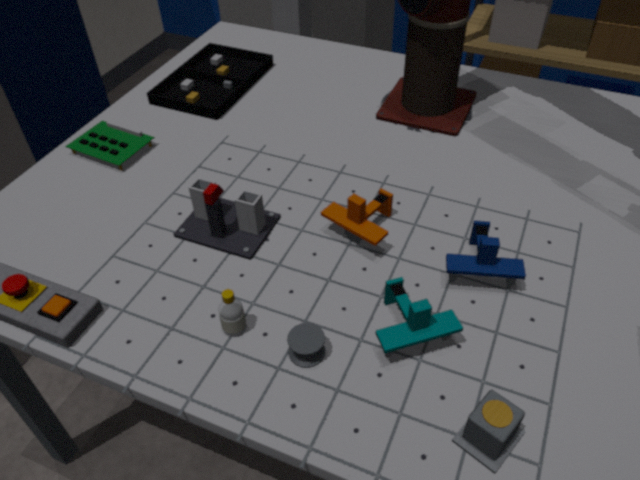

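Top view: candidates are the dark-blue arm (block ~(158,287)), the turquoise look-alike (~(197,184)), and the orange arm (~(304,291)). I choose the dark-blue one. The stand's uprights are at ~(423,255) and (484,252), with the red latch at (457,230). A close crop follows to check this.

```bash
python3 - <<'E'
from h import *
crop('top0',105,250,105,105,5.6,'a'); crop('top0',385,205,120,95,5.6,'b')
crop('scene0',435,210,100,84,5.6,'c')
a=cv2.imread('pics/a.png');b=cv2.imread('pics/b.png')
def fit(i,w,h): return cv2.resize(i,(w,h))
im=np.zeros((600,800,3),np.uint8)
A=cv2.resize(cv2.imread('pics/top0.png')[250:355,105:210],None,fx=3.6,fy=3.6,interpolation=2)
B=cv2.resize(cv2.imread('pics/top0.png')[205:300,390:500],None,fx=3.6,fy=3.6,interpolation=2)
C=cv2.resize(cv2.imread('pics/scene0.png')[215:290,435:535],None,fx=2.8,fy=2.8,interpolation=2)
D=cv2.resize(cv2.imread('pics/scene0.png')[170:260,170:290],None,fx=2.3,fy=2.3,interpolation=2)
for i,x,y in((A,0,0),(B,400,0),(C,0,380),(D,400,380)):
    i=cv2.convertScaleAbs(i,alpha=1.6 if i is not A and i is not C else 2.2)
    im[y:y+i.shape[0],x:x+i.shape[1]]=i[:600-y]
cv2.imwrite('pics/crop1.png',im)
E
```

```text
(no output)
```

View pics/crop1.png

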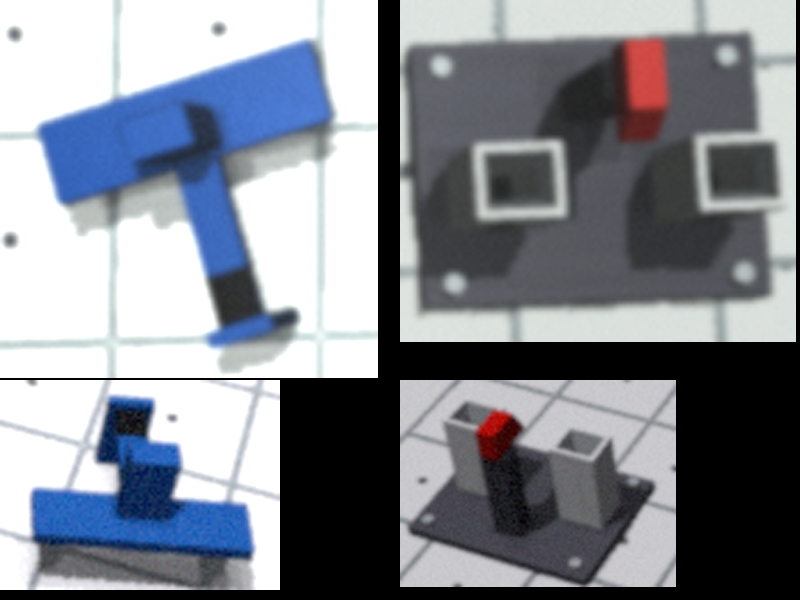

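Crop: the blue arm has two claws (its shadow shows them at either end of the bar) and a foot to the lower right, so it is the right part. The stand's upright rims are clear, with the latch on the far (+x) side.

```bash
cat >> h.py <<'E'
def rigid(L,W):
    L,W=np.array(L,float),np.array(W)[:,:2]; l,w=L-L.mean(0),W-W.mean(0)
    th=np.arctan2((l[:,0]*w[:,1]-l[:,1]*w[:,0]).sum(),(l*w).sum()); R=np.array([[np.cos(th),-np.sin(th)],[np.sin(th),np.cos(th)]])
    t=W.mean(0)-R@L.mean(0); return th,t,np.round((W-(L@R.T+t))*1000,1)
E
python3 - <<'E'
from h import *
s=load('top0')
A=[(40,127),(312,40),(332,120),(65,203)]
W=[atz(s,105+u/3.6,250+v/3.6,.05) for u,v in A]
print('blue',*rigid([(.027,.066),(.027,-.066),(-.013,-.066),(-.013,.066)],W))
B=[(473,142),(563,140),(568,218),(478,220),(695,136),(778,135),(783,208),(702,212)]
W=[atz(s,390+(u-400)/3.6,205+v/3.6,.085) for u,v in B]
print('stand',*rigid([(.017,.07),(.017,.03),(-.017,.03),(-.017,.07),(.017,-.03),(.017,-.07),(-.017,-.07),(-.017,-.03)],W))
# block top
W=[atz(s,105+u/3.6,250+v/3.6,.1) for u,v in [(120,118),(182,102),(194,146),(134,162)]]
print('block',*rigid([(.01,.015),(.01,-.015),(-.01,-.015),(-.01,.015)],W))
W=[atz(s,390+(u-400)/3.6,205+v/3.6,.0) for u,v in [(408,45),(750,34),(770,295),(420,310)]]
print('base',*rigid([(.065,.085),(.065,-.085),(-.065,-.085),(-.065,.085)],W))
# scene check: block top corners in scene
q=load('scene0'); 
print('scene block top ctr',atz(q,435+148/2.8,215+(450-380)/2.8,.1))
print('upright rims ctr scene', atz(q,170+(583-400)/2.3,170+(445-380)/2.3,.085),atz(q,170+(472-400)/2.3,170+(417-380)/2.3,.085))
from scipy.spatial.transform import Rotation as R
print(R.from_quat(sensors.sense()['eef_rot']).as_matrix().round(3))
E
```

```text
blue 0.2832446512790525 [0.52447326 0.24755595] [[-1.2 -0.8]
 [-0.9  0.4]
 [ 0.1  2.2]
 [ 2.  -1.8]]
stand 0.00766343773611105 [ 0.56586467 -0.23872438] [[ 0.8 -0.4]
 [ 0.3 -0.9]
 [-0.8 -1. ]
 [-0.4 -0.7]
 [ 0.2 -0.4]
 [-0.6  2.2]
 [ 0.5  2.4]
 [-0.1 -1.2]]
block 0.2540855348628782 [0.52510015 0.24855214] [[ 0.6 -0.6]
 [-0.6  1.5]
 [-0.6  1. ]
 [ 0.6 -1.9]]
base 0.009799306432812481 [ 0.57683205 -0.24040134] [[ 0.3 -0.2]
 [-0.1 -0.4]
 [ 0.6 -0.4]
 [-0.7  1. ]]
scene block top ctr [0.52584033 0.24663972 0.1       ]
upright rims ctr scene [ 0.56814623 -0.18441257  0.085     ] [ 0.57174459 -0.28711009  0.085     ]
[[-0.922  0.387 -0.001]
 [ 0.387  0.922 -0.002]
 [ 0.    -0.002 -1.   ]]
```

Poses agree between views: blue grip ≈ (0.525, 0.2475), yaw 0.27–0.28; stand ≈ (0.566, −0.239), yaw ≈ 0.01. I'll move above the blue block for a wrist look.

```bash
python3 -m handwheel '{"translation":[[-6,-3,0],[-12,-6,0],[-18,-9,0],[-23,-11.5,0],[-28,-14,0],[-33,-16.5,0],[-38.8,-19.3,0],[-38.8,-19.3,0],[-38.8,-19.3,0],[-38.8,-19.3,0]],"spin":[-0.15,-0.3,-0.45,-0.6,-0.67,-0.67,-0.67,-0.67,-0.67,-0.67],"hand":[-1,-1,-1,-1,-1,-1,-1,-1,-1,-1]}' 60; python3 - <<'E'
from h import *
s=snap('wrist','w1')
B=np.array([.525,.2475]);th=.27
R=np.array([[np.cos(th),-np.sin(th)],[np.sin(th),np.cos(th)]])
im=s['img'][:,:,::-1].copy()
for pts,z in(([(.027,.066),(.027,-.066),(-.013,-.066),(-.013,.066)],.05),([(.01,.015),(.01,-.015),(-.01,-.015),(-.01,.015)],.1)):
    P=np.array([proj(s,[*(B+R@np.array(p)),z]) for p in pts]); print(P.round())
    cv2.polylines(im,[P.round().astype(int)],True,(0,255,0),1)
cv2.imwrite('pics/w1o.png',cv2.convertScaleAbs(im,alpha=1.5))
E
```

```text
time_s: 1.35
eef_pos: [0.5241, 0.249, 0.231]
eef_rot: [-0.136, 0.991, 0.0, -0.0]
ft_force: [0.4, 0.2, -0.6]
gripper_width: 1.0
[[388. 244.]
 [248. 243.]
 [246. 201.]
 [391. 202.]]
[[337. 241.]
 [299. 241.]
 [299. 216.]
 [338. 216.]]
```

View pics/w1o.png

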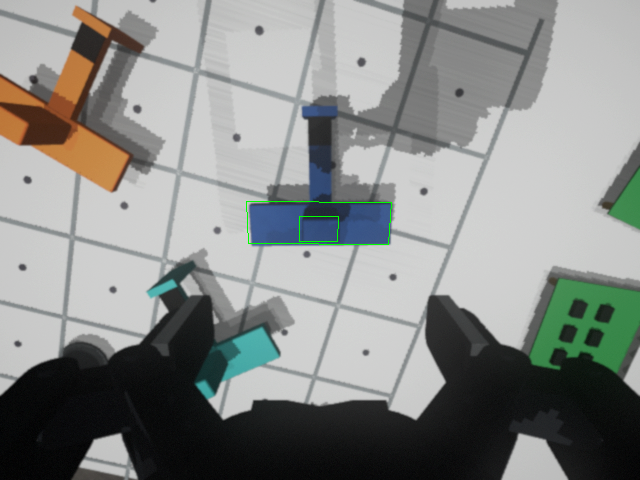

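The wrist view matches the predicted outlines (block at (318,228), bar at (248–391, 202–244)) to about 1 px, so descend and grip.

```bash
python3 -m handwheel '{"translation":[[0,-0.15,5],[0,-0.15,10],[0,-0.15,13],[0,-0.15,15],[0,-0.15,16],[0,-0.15,17.1],[0,-0.15,17.1],[0,-0.15,17.1],[0,-0.15,17.1],[0,-0.15,17.1],[0,-0.15,17.1],[0,-0.15,17.1],[0,-0.15,17.1],[0,-0.15,17.1]],"spin":[0,0,0,0,0,0,0,0,0,0,0,0,0,0],"hand":[-1,-1,-1,-1,-1,-1,-1,1,1,1,1,1,1,1]}' 70
```

```text
time_s: 3.15
eef_pos: [0.5261, 0.247, 0.0611]
eef_rot: [-0.136, 0.991, 0.0, 0.001]
ft_force: [-0.6, 2.5, 5.0]
gripper_width: 0.341
```

Gripped (opening ≈ 29 mm). Lift, check the lift, then swing over.

```bash
python3 -m handwheel '{"translation":[[0,0,-2],[0,0,-6],[0,0,-11],[0,0,-16],[0,0,-19],[1,-4.8,-19],[2,-9.6,-19],[3,-14.4,-19],[4,-19.2,-19],[5,-24,-19],[6,-28.8,-19],[7,-33.6,-19],[8,-38.4,-19],[9,-43,-19],[9.5,-45.5,-19],[9.9,-47.7,-19],[9.9,-47.7,-19],[9.9,-47.7,-19],[9.9,-47.7,-19]],"spin":[0,0,0,0,0,0,0.03,0.06,0.1,0.14,0.18,0.22,0.263,0.263,0.263,0.263,0.263,0.263,0.263],"hand":[1,1,1,1,1,1,1,1,1,1,1,1,1,1,1,1,1,1,1]}'
python3 - <<'E'
from h import *
a=snap('scene','s2');b=snap('wrist','w2')
S=np.array([.567,-.239]);th=.01
R=np.array([[np.cos(th),-np.sin(th)],[np.sin(th),np.cos(th)]])
ims=[]
for s in(a,b):
    im=s['img'][:,:,::-1].copy()
    ims.append(im)
    for sy in(-.05,.05):
        P=np.array([proj(s,[*(S+R@np.array([x,sy+y])),.085]) for x,y in[(.017,.02),(.017,-.02),(-.017,-.02),(-.017,.02)]]);print(P.round(1).tolist())
        cv2.polylines(im,[P.round().astype(int)],True,(0,255,0),1)
A=cv2.resize(ims[0][60:280,120:340],(400,400),interpolation=2); B=cv2.resize(ims[1],(400,300))
o=np.zeros((400,800,3),np.uint8);o[:,:400]=A;o[:300,400:]=B;cv2.imwrite('pics/v2.png',cv2.convertScaleAbs(o,alpha=1.4))
E
```

```text
time_s: 5.52
eef_pos: [0.5585, -0.2383, 0.2503]
eef_rot: [-0.005, 1.0, 0.0, -0.0]
ft_force: [0.4, 1.1, -3.0]
gripper_width: 0.341
[[206.0, 192.3], [187.9, 187.3], [197.4, 177.0], [215.3, 181.8]]
[[253.1, 205.3], [233.9, 200.0], [242.8, 189.2], [261.6, 194.2]]
[[286.2, 245.8], [241.7, 245.7], [239.5, 208.5], [285.2, 208.6]]
[[397.3, 245.9], [352.8, 245.9], [353.9, 208.7], [399.7, 208.7]]
```

View pics/v2.png

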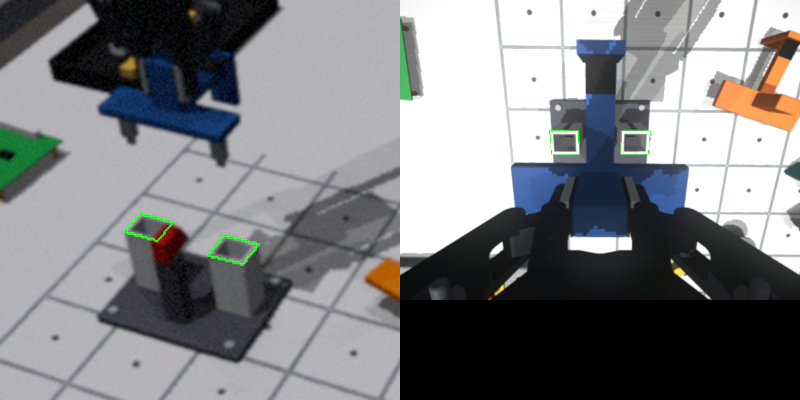

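The predicted rims (green) lie on the real rims in both views (scene rims at ~(200,185), (248,197); wrist at ~(263,227), (376,227)). One enlarged wrist crop checks the stand and the bar held in the hand.

```bash
python3 - <<'E'
from h import *
s=load('w2'); im=cv2.resize(s['img'][190:280,165:475,::-1],None,fx=2.58,fy=2.58,interpolation=2)
im2=cv2.resize(s['img'][195:260,230:410,::-1],None,fx=4.4,fy=4.4,interpolation=2)
o=np.zeros((540,800,3),np.uint8);o[:im.shape[0],:im.shape[1]]=im[:,:800];o[245:245+im2.shape[0],:im2.shape[1]]=im2
cv2.imwrite('pics/c3.png',cv2.convertScaleAbs(o,alpha=1.4))
E
```

```text
(no output)
```

View pics/c3.png

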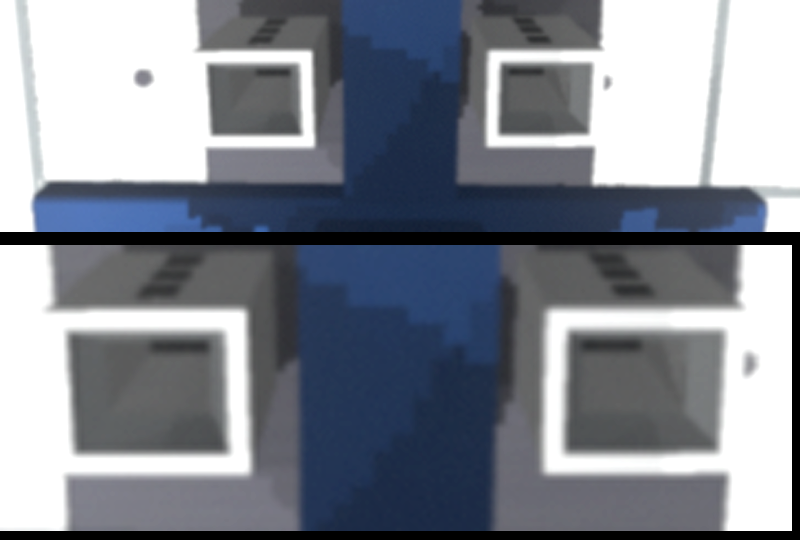

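```bash
python3 - <<'E'
from h import *
s=load('w2')
f=lambda u,v:(230+u/4.4,195+(v-245)/4.4)
A=[(67,332),(225,332),(230,452),(75,452),(568,332),(725,332),(718,450),(565,452)]
L=[(-.013,-.066),(-.013,-.034),(.013,-.034),(.013,-.066),(-.013,.034),(-.013,.066),(.013,.066),(.013,.034)]
th,t,r=rigid(L,[atz(s,*f(*a),.085) for a in A]);print('stand',th,t,r.tolist())
z=sensors.sense()['eef_pos'][2]-.011
for a in[(34,201),(767,203)]: print('bar -x top corner',atz(s,165+a[0]/2.58,190+a[1]/2.58,z))
print(sensors.sense()['eef_pos'])
E
```

```text
stand 0.013076183939991472 [ 0.56791736 -0.23846005] [[0.5, 0.2], [0.5, -0.2], [-0.5, 0.0], [-0.6, 0.4], [0.6, 0.2], [0.7, -0.4], [-0.8, -0.5], [-0.4, 0.3]]
bar -x top corner [ 0.54811515 -0.30373547  0.23942385]
bar -x top corner [ 0.54698921 -0.17409377  0.23942385]
[ 0.55848576 -0.23860928  0.25042385]
```

Stand at (0.568, −0.2385), yaw 0.013. The held grip is at ≈ (0.5605, −0.239) and home is (0.561, −0.2385), so it is aligned. I'll descend until the claws have entered and check the force.

```bash
python3 -m handwheel '{"translation":[[0,0,4],[0,0,8],[0,0,9.5],[0,0,10],[0,0,10.4],[0,0,10.7],[0,0,11],[0,0,11.3],[0,0,11.5],[0,0,11.5],[0,0,11.5]],"spin":[0,0,0,0,0,0,0,0,0,0,0],"hand":[1,1,1,1,1,1,1,1,1,1,1]}' 100
python3 - <<'E'
from h import *
a=snap('scene','s3');i=a['img'][110:260,150:310,::-1]
cv2.imwrite('pics/s3c.png',cv2.convertScaleAbs(cv2.resize(i,None,fx=4,fy=4,interpolation=2),alpha=1.6))
E
```

```text
time_s: 7.0
eef_pos: [0.5584, -0.2396, 0.1354]
eef_rot: [-0.005, 1.0, -0.0, 0.0]
ft_force: [0.4, -0.1, -3.1]
gripper_width: 0.338
```

View pics/s3c.png

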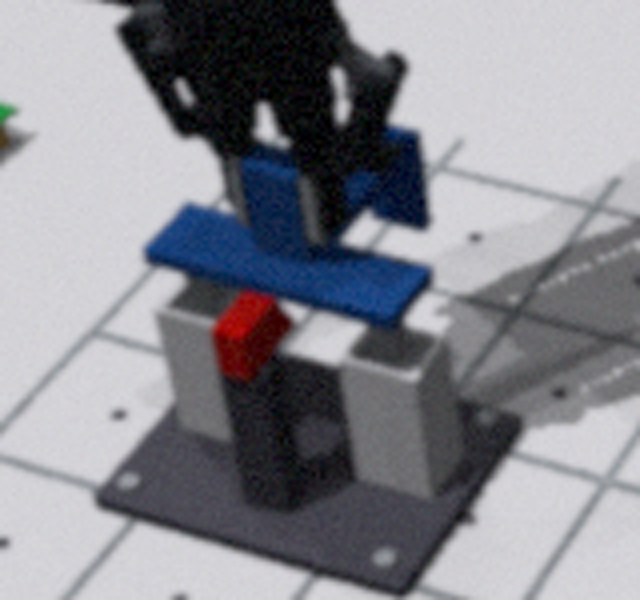

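The claws are in the slot mouths (crop ~(205,290) and (390,335)), the bar is just above the latch, and there is no contact force yet. Next, press down gradually.

```bash
python3 -m handwheel '{"translation":[[0,0,0.3],[0,0,0.6],[0,0,0.9],[0,0,1.2],[0,0,1.5],[0,0,1.8],[0,0,2.1],[0,0,2.1]],"spin":[0,0,0,0,0,0,0,0],"hand":[1,1,1,1,1,1,1,1]}'
```

```text
time_s: 8.05
eef_pos: [0.5573, -0.2396, 0.1137]
eef_rot: [-0.005, 1.0, 0.0, -0.001]
ft_force: [-2.8, -1.9, 1.7]
gripper_width: 0.34
```

```bash
python3 -m handwheel '{"translation":[[0,0,0.2],[0,0,0.4],[0,0,0.6],[0,0,0.8],[0,0,0.9],[0,0,0.9]],"spin":[0,0,0,0,0,0],"hand":[1,1,1,1,1,1]}'
python3 - <<'E'
from h import *
a=snap('scene','s4');i=a['img'][110:260,150:310,::-1]
cv2.imwrite('pics/s4c.png',cv2.convertScaleAbs(cv2.resize(i,None,fx=4,fy=4,interpolation=2),alpha=1.6))
E
```

```text
time_s: 8.8
eef_pos: [0.5587, -0.2394, 0.1051]
eef_rot: [-0.005, 1.0, 0.0, 0.0]
ft_force: [0.1, -0.5, -3.9]
gripper_width: 0.337
```

View pics/s4c.png

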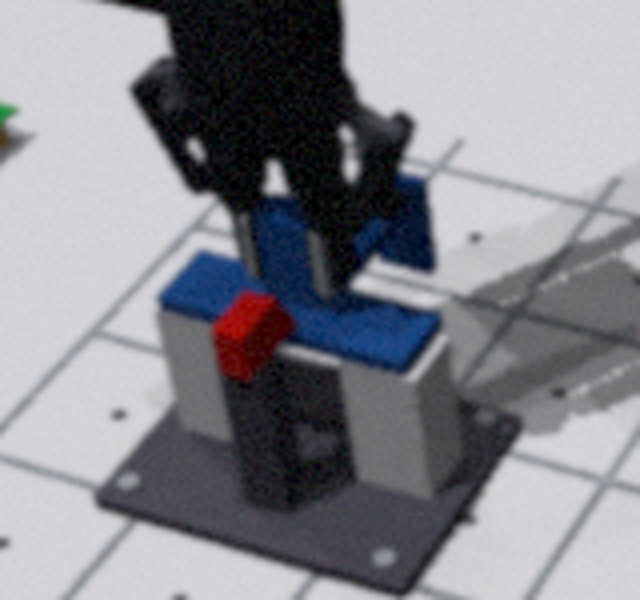

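The bar sits on the upright tops and the latch is back at its rest position over it (crop ~(245,335)); the force has dropped. I'll press a little more to confirm a solid stop.

```bash
python3 -m handwheel '{"translation":[[0,0,0.1],[0,0,0.2],[0,0,0.3],[0,0,0.3]],"spin":[0,0,0,0],"hand":[1,1,1,1]}'
```

```text
time_s: 9.35
eef_pos: [0.5587, -0.2394, 0.105]
eef_rot: [-0.005, 1.0, -0.0, 0.0]
ft_force: [-7.3, 5.0, 15.2]
gripper_width: 0.342
```

Solid stop at the same height with an 18 N push. Relieve, open, rise, and check.

```bash
python3 -m handwheel '{"translation":[[0,0,-0.3],[0,0,-0.3],[0,0,-0.3],[0,0,-0.3],[0,0,-0.3],[0,0,-0.3],[0,0,-0.3],[0,0,-2],[0,0,-6],[0,0,-12],[0,0,-15],[-0.1,12,-15],[-0.1,17,-15],[-0.1,17,-15],[-0.1,17,-15]],"spin":[0,0,0,0,0,0,0,0,0,0,0,0,0,0,0],"hand":[1,-1,-1,-1,-1,-1,-1,-1,-1,-1,-1,-1,-1,-1,-1]}'
python3 - <<'E'
from h import *
a=snap('scene','s5');b=snap('top','t5')
A=cv2.resize(a['img'][150:270,150:310,::-1],(480,360),interpolation=2);B=cv2.resize(b['img'][180:320,380:520,::-1],(320,320),interpolation=2)
C=cv2.resize(b['img'][:,:,::-1],(320,240),interpolation=3)
o=np.zeros((600,800,3),np.uint8);o[:360,:480]=A;o[:320,480:]=B;o[360:,:320]=C
cv2.imwrite('pics/f5.png',cv2.convertScaleAbs(o,alpha=1.6))
E
```

```text
time_s: 11.22
eef_pos: [0.558, -0.0666, 0.254]
eef_rot: [-0.007, 1.0, 0.0, 0.001]
ft_force: [0.4, -0.9, 0.5]
gripper_width: 0.993
```

View pics/f5.png

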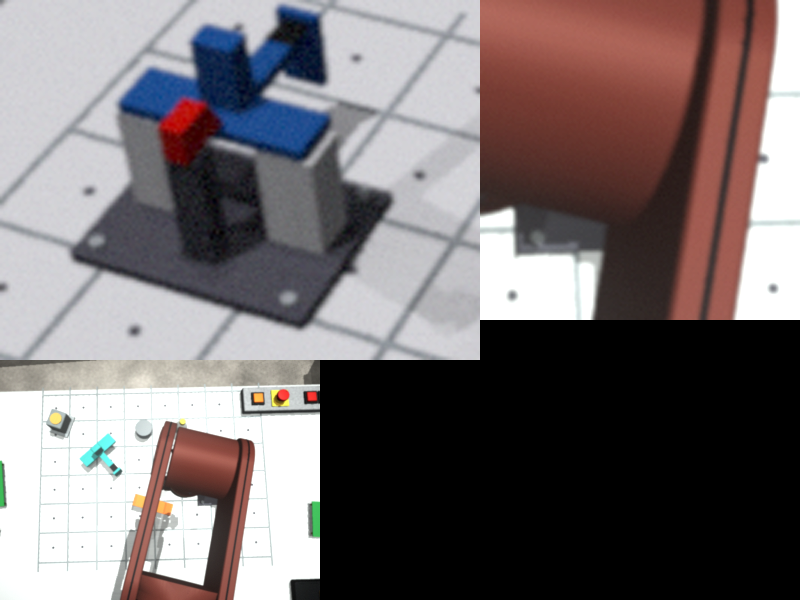

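The blue arm hangs level on the stand with the red latch over the bar (crop (190,130)); the gripper is clear and orange and turquoise stand where they were. A numeric latch and orange check comes before handing in.

```bash
python3 - <<'E'
from h import *
for f in('s2','s4','s5'):
    i=load(f)['img'][170:240,180:240].astype(int); m=(i[...,0]>110)&(i[...,1]<70)&(i[...,2]<70); y,x=np.nonzero(m); print(f,m.sum(),x.mean().round(2),y.mean().round(2),x.max())
for f in('scene0','s5'):
    i=load(f)['img'].astype(int); m=(i[180:250,315:395,0]>150)&(i[180:250,315:395,2]<80); y,x=np.nonzero(m); print('orange',m.sum(),x.mean().round(2),y.mean().round(2))
s=load('scene0');a=np.array([.568,-.2385])
print('px per 6mm latch',proj(s,[a[0]+.02,a[1],.12])-proj(s,[a[0]+.026,a[1],.12]))
bot.close_job()
E
```

```text
s2 5 28.0 21.4 29<stdin>:3: RuntimeWarning: Mean of empty slice.
  ret = ret.dtype.type(ret / rcount)
Traceback (most recent call last):
ValueError: zero-size array to reduction operation maximum which has no identity
```

```bash
python3 - <<'E'
from h import *
for f in('scene0','s2','s4','s5'):
    i=load(f)['img'][170:240,180:240].astype(int); m=i[...,0]>2*np.maximum(i[...,1],i[...,2])+20; y,x=np.nonzero(m); print(f,m.sum(),x.mean().round(2),y.mean().round(2))
    i=load(f)['img'][180:250,315:400].astype(int); m=i[...,0]>2*i[...,2]+30; y,x=np.nonzero(m); print('  orange',m.sum(),x.mean().round(2),y.mean().round(2))
s=load('scene0');a=np.array([.568,-.2385])
print('px per 6mm latch',proj(s,[a[0]+.026,a[1],.12])-proj(s,[a[0]+.02,a[1],.12]))
E
```

```text
scene0 231 31.34 23.32
  orange 1785 44.96 36.51
s2 230 31.2 23.44
  orange 1788 44.87 36.51
s4 246 31.78 23.07
  orange 1791 44.96 36.47
s5 245 31.39 23.14
  orange 1803 45.09 36.56
px per 6mm latch [-1.71938509  1.92096816]
```

The latch centroid is within 0.2 px of rest (6 mm of push would shift it about 2 px), and orange has not moved. Handing in.

```bash
python3 -c "
from workcell import bot; print(bot.close_job())"
```

```text
the job is handed in; nothing more can be done
None
```

The blue two-clawed arm is hooked into both uprights, reaching out on the side away from the red latch. It is pressed fully home and released, and the job is handed in at about 11 s of the 40 s allowed.

- **Seating:** the bar met a solid stop at TCP z 0.105 m under a further push of about 18 N.
- **Latch:** it is over the crossbar. In the scene image it lies within 0.2 px of its rest position, where a 6 mm push would show as about 2.5 px. I did not tug on the arm to test the latch.
- **Bystanders:** the orange arm shifted by no more than 0.15 px in the scene image. The turquoise arm looks unmoved by eye only.
- **Robot:** the gripper is open and well clear, and the wrist force is near zero.
- **Failed checks:** my first colour check of the latch failed because its threshold was too strict, so I redid it with a relative one. The last top view of the stand was blocked by the robot arm, so the final seating check rests on the scene camera and the force reading.

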